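# Load the slide scanner: push the filled trays home and shut the hood

## Task

With the fingertips, push the two trays that hold glass slides fully home into the slide loader, flush with its front, and then push the blue hood down until it is fully shut. Leave the empty tray drawn out just as it is and disturb nothing else on the bench; nothing is to be gripped or lifted, and the hood is not to be opened further.

Things in the scene. Friction and masses are not known exactly. Their poses are not given: they have to be found in the camera images.
- tray_a (a joint): how far the first tray with slides is drawn out, m: 0 = fully home, front face flush with the loader's front (hard stop); grows as it comes out towards the robot (loader's -x), to 0.12 at most. Stiff slide (about 2.5 N); stays where it is left.
- tray_a_front (a point): centre of the front face of the first tray with slides, in any of the three lanes. Axes as the loader's. Grey plastic; upright front panel 82 mm wide (y), 48 mm high (24 mm above and below this point), 8 mm thick, lower edge 32 mm above the bench; behind it a floor 140 mm long with low rims. 13 upright glass slides stand across it from 20 mm behind the face, tops 16 mm below the panel's top.
- tray_b (a joint): how far the second tray with slides is drawn out, m: 0 = fully home, front face flush with the loader's front (hard stop); grows as it comes out towards the robot (loader's -x), to 0.12 at most. Stiff slide (about 2.5 N); stays where it is left.
- tray_b_front (a point): centre of the front face of the second tray with slides, in any of the three lanes. Axes as the loader's. Grey plastic; upright front panel 82 mm wide (y), 48 mm high (24 mm above and below this point), 8 mm thick, lower edge 32 mm above the bench; behind it a floor 140 mm long with low rims. 13 upright glass slides stand across it from 20 mm behind the face, tops 16 mm below the panel's top.
- tray_empty (a joint): how far the empty tray is drawn out, m: 0 = fully home, front face flush with the loader's front (hard stop); grows as it comes out towards the robot (loader's -x), to 0.12 at most. Stiff slide (about 2.5 N); stays where it is left.
- tray_empty_front (a point): centre of the front face of the empty tray, in any of the three lanes. Axes as the loader's. Grey plastic; upright front panel 82 mm wide (y), 48 mm high (24 mm above and below this point), 8 mm thick, lower edge 32 mm above the bench; behind it a floor 140 mm long with low rims. It carries no slides: its bare floor shows.
- loader_front (a point): middle of the front edge of the fixed slide loader (white case 360 mm wide, 305 mm deep), on its deck 30 mm above the bench. x points into the loader, away from the robot, y along the front, z up. Lane centres at y = -98, 0, 98 mm; which tray is in which varies. Side cheeks 85 mm, rear housing (205 to 305 mm behind the front) 125 mm above the bench.
- hood (a joint): opening angle of the loader's clear blue hood, rad: 0 = fully shut (level, hard stop), 0.85 to 1.1 at the start (front edge raised). A stiff hinge holds it at any angle; about 3 N square to its outer face near the front edge closes it.
- hood_hinge (a point): middle of the hood's hinge axis, 200 mm behind the loader's front, 125 mm above the bench. The frame turns with the hood: y along the axis, -x along the outer (upper) face to the free edge, z square out of it. Hood: flat plate 180 mm from hinge to free edge, 350 mm wide, 4 mm thick; 28 mm skirt under the front edge, 38 mm sides; shut, it covers all but the front 20 mm of the trays.
- hood_edge (a point): middle of the hood's free (front) edge on its outer face, 180 mm from the hinge; frame as for hood_hinge.
- spare_rack: loose grey rack with glass slides, 120 x 84 x 32 mm, on the bench beside the loader. Origin: centre of its underside. A bystander, to be left alone.
- slide_box: loose blue slide storage box, 122 x 92 x 38 mm, on the bench. Origin: centre of its underside. A bystander, to be left alone.
- slide_mailer: loose flat white slide mailer, 85 x 35 x 9 mm, lying on the bench in front of the loader. Origin: centre of its underside. A bystander, to be left alone.
- coverslip_box: loose small clear box, 36 x 30 x 18 mm, on the bench by the loader's front left corner. Origin: centre of its underside. A bystander, to be left alone.
- dropper_bottle: loose amber bottle, 38 mm wide, 75 mm high, on the bench. Origin: centre of its underside. A bystander, to be left alone.
- stain_jar: loose open glass jar, 60 mm wide, 65 mm high, on the bench. Origin: centre of its underside. A bystander, to be left alone.
- mouse: loose white computer mouse, 95 x 55 x 28 mm, on a 3 mm mat. Origin: centre of its underside. A bystander, to be left alone.

How it is judged:
By the outcome, as a careful person would: the job done as asked, in the order asked, and still so for the second after the job is handed in, with the robot touching nothing.
It also fails if it takes over 58 s, if anything falls off the work surface, if the arm or the gripper's body presses on something with over 40 N, if the wrist force passes 120 N, or if a joint passes its speed limit or range.

## Robot

A 6-joint arm with a two-finger parallel gripper is mounted at the origin on the work surface. World frame = base frame: x ahead of the robot, y to its left, z up, the work surface at z = 0. Lengths are in m, angles in degrees, forces in N, time in s.
With the tool pointing down it reaches from about 0.4 to 0.825 m from the base axis. Payload 7 kg.
Tool frame: the origin (TCP) lies midway between the tips of the shut fingers; the grasp point (between the pads) lies 19 mm behind it; z points along the fingers, y is the direction in which the jaws open and shut (so a half turn about z gives the same grasp; the last joint's range is limited). The gripper opens to 88 mm and grips with 3 to 60 N. Pads are 19 mm wide; open, the fingers measure 130 mm over their backs; the gripper's body (78 mm by 193 mm) begins 47 mm behind the grasp point.
Start: joints at [-57.347, 20.546, 0.682, 0, -70.136, -16.507], TCP at [0.188, -0.648, 0.227] pointing down, gripper open.
Joint ranges: [-176.03, 176.03], [-82.01, 121.73], [-58.28, 71.71], [-173.87, 95.51], [-174.79, -0.11], [-173.66, 173.66]. Speed limits (degrees/s): [136.94, 136.94, 172.46, 180, 180, 180].

## Interface

Orientations are given as [roll, pitch, yaw] about the fixed x, y, z axes, in that order (R = Rz(yaw) Ry(pitch) Rx(roll)).
In Python, from plant import r gives the robot as it stands.
- The arm moves only by the tool carry_out, never from a script. Its argument "motion" is one flat list of numbers, 7 for each row, row after row: the turn, a rotation vector about the tool's x, y, z in degrees, then the shift along the tool's x, y, z in cm, then the finger opening in cm, from 0 to 8.76. A call has 1 to 20 rows; each row shifts and turns the commanded pose from where the row before left it, along the tool's axes as they then stand; what a row does not reach is not made up. A row lasts 1/12 s, in which the tool goes at most 41.7 mm and 7.16 degrees, less where a joint would pass 70% of its speed; a pose out of reach is approached as far as the arm can. A call is refused whole if a number of a shift passes 4.17 or a number of a turn 7.16, either way. A call with a gripper value outside its range is refused whole. The fingers move at their own pace and stop on an object; "grip_force" is the grip in N (left out, the last holds). Time passes only in rows, so rows that do not move let the fingers close. It gives the time, the measured TCP pose, the force and the opening at its end, in the units of the state.
- r.get_state(): the state, without advancing time (a new reading comes with each control period).
- r.capture(name): name is "scene" or "top" or "wrist"; returns a dict with "pixels" (384x512x3 uint8, red, green, blue), "K" (3x3 intrinsics, pixels), "R" (3x3) and "t" (3): a world point X has camera coordinates R X + t. Camera axes: x right, y down, z forward; pixel columns grow to the right and rows downward; lengths in m; the calibration is good to about 2 mm. A picture is of the moment at which its call begins. There is no depth.
- r.close_job(): hands the job in, once; it reports no verdict.
The state is a dict: "time_s": time; "joints": joint angles; "qd": joint speeds; "joint_torque": joint torques, N m; "tcp_pos": TCP position; "eef_rot": TCP orientation; "contact_force": force on the tool from outside, world axes, zero at the start; "moment": the same for the moment, N m; "gripper_width": finger opening in m.
Only numpy, scipy, OpenCV 4.12 (cv2) and the standard library are available. Lean on these libraries where they do the work, as an engineer would, in place of code of your own. Each camera call takes 0.05 s, during which the arm holds its last target. There are 200 camera calls.

## Working session

There is one attempt and no reset: what is moved stays moved. The work goes in short steps, Python scripts to look and compute and a tool call to move; the robot and the scene stay as the last step left them, time stands still between calls to the robot, and variables do not carry over. Pictures are saved under pics/ and viewed, about 8 in all and at most 12, crops included, and the job is handed in when it is done.

Besides the shell and the picture viewer there is one more tool, called after "Request:" as name(argument=value, ...) on one line, values as JSON. carry_out: Moves the arm, as the interface text tells. Its arguments: {"type":"object","properties":{"motion":{"type":"array"},"grip_force":{"type":"number"}},"required":["motion"]}

```bash
mkdir -p pics; ls; python3 - <<'E'
from plant import r
import cv2,numpy as np,pickle
d={}
for n in ("scene","top"):
    c=r.capture(n); d[n]=c
    cv2.imwrite(f"pics/{n}0.png",cv2.resize(c["pixels"][:,:,::-1],(800,600),interpolation=cv2.INTER_CUBIC))
    print(n,c["K"].round(1).tolist(),(-c["R"].T@c["t"]).round(3),c["R"].round(3).tolist())
pickle.dump(d,open("c0.pkl","wb"))
print(r.get_state())
E
```

```text
pics
scene [[416.6, 0.0, 261.3], [0.0, 416.6, 194.8], [0.0, 0.0, 1.0]] [ 0.674 -0.978  0.919] [[0.996, 0.09, 0.019], [0.071, -0.624, -0.778], [-0.058, 0.776, -0.628]]
top [[464.5, 0.0, 254.3], [0.0, 464.5, 194.4], [0.0, 0.0, 1.0]] [0.281 0.032 1.641] [[-0.0, -1.0, -0.007], [-0.983, 0.001, -0.182], [0.182, 0.006, -0.983]]
{'time_s': 0.1, 'joints': array([-5.73477804e+01,  2.05862953e+01,  6.38827094e-01, -1.65918723e-02,
       -7.01350588e+01, -1.65066145e+01]), 'qd': array([-0.00906584, -0.11120418,  0.12974401,  0.07019026, -0.00575637,
        0.01044849]), 'joint_torque': array([-2.32974475e-03, -5.84161341e+01,  2.93750310e+01,  7.01576516e+00,
        1.01358601e-02, -3.58158593e-05]), 'tcp_pos': array([ 0.18754851, -0.64797163,  0.22573017]), 'eef_rot': array([ 1.79916442e+02, -8.49460090e-03, -1.63860038e+02]), 'contact_force': array([-0.71906075, -0.05064742, -0.09672788]), 'moment': array([ 0.01888433, -0.01179477,  0.0294934 ]), 'gripper_width': 0.08754465223241423}
```

View pics/scene0.png

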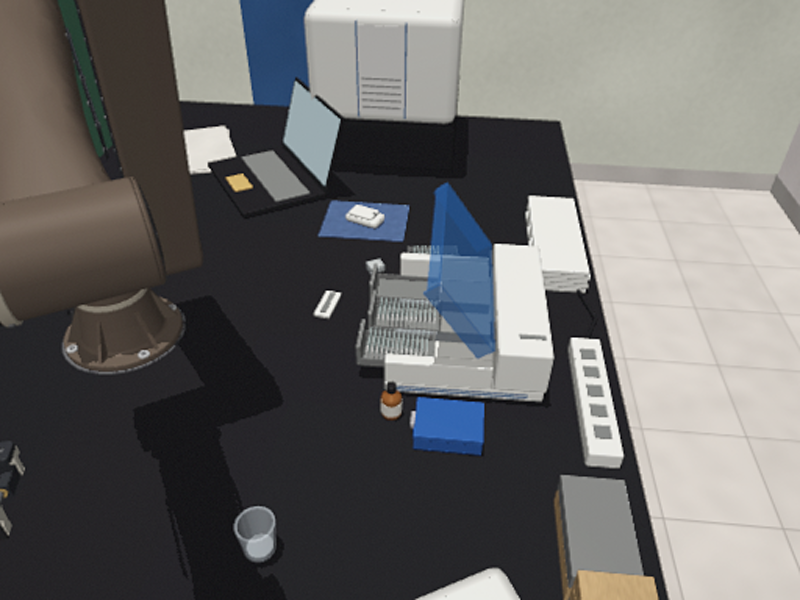

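View pics/top0.png

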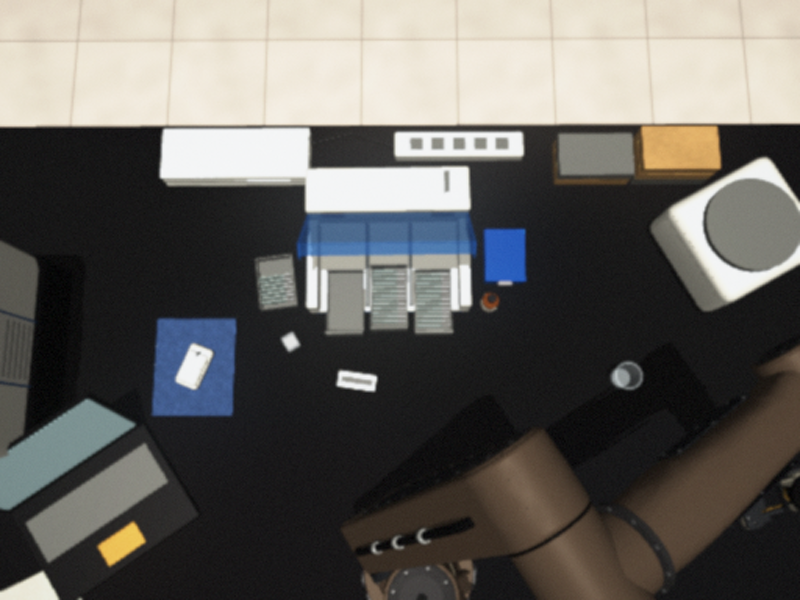

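The top view shows the loader spanning x≈305–472, y≈168–335 px. The empty tray is in the left (+y) lane, with the slide trays in the middle and right lanes. The mailer is at (357,381) and the coverslip box at (290,341). Next, enlarged crops.

```bash
cat > h.py <<'E'
import numpy as np,pickle,cv2
def ray(c,uv,z):
    p=c["R"].T@np.linalg.inv(c["K"])@np.array([uv[0],uv[1],1.]); o=-c["R"].T@c["t"]
    return o+p*(z-o[2])/p[2]
def proj(c,X):
    q=c["K"]@(c["R"]@np.asarray(X,float)+c["t"]); return q[:2]/q[2]
def crop(c,x0,y0,w,h,s,f):
    cv2.imwrite(f,cv2.resize(c["pixels"][y0:y0+h,x0:x0+w,::-1],None,fx=s,fy=s,interpolation=cv2.INTER_CUBIC))
E
python3 - <<'E'
from h import *
d=pickle.load(open("c0.pkl","rb"))
crop(d["top"],155,100,160,120,5,"pics/t1.png")
crop(d["scene"],220,110,140,160,3.75,"pics/s1.png")
E
```

```text
(no output)
```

View pics/t1.png

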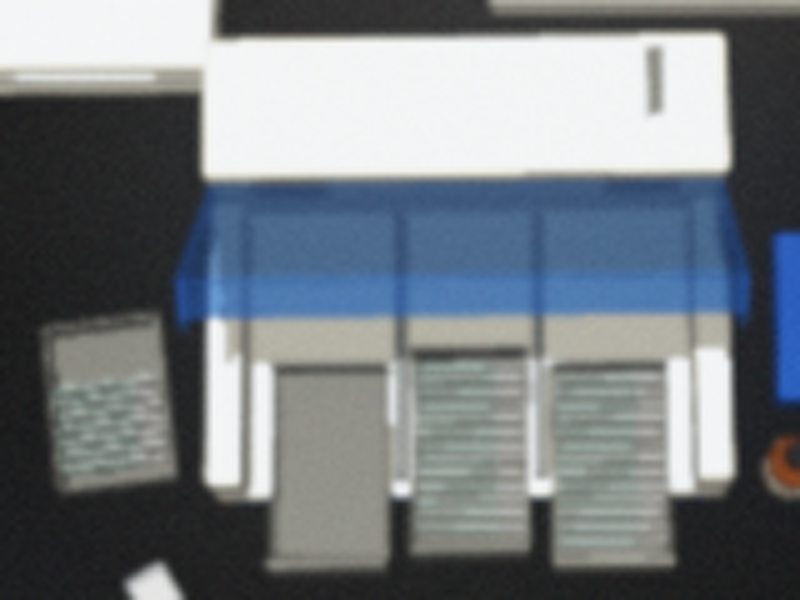

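View pics/s1.png

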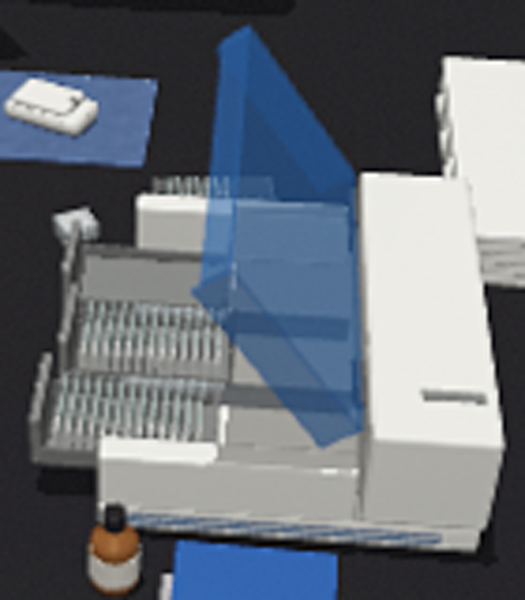

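```bash
python3 - <<'E'
from h import *
d=pickle.load(open("c0.pkl","rb")); T=d["top"];S=d["scene"]
t=lambda u,v:((u+.5)/5-.5+155,(v+.5)/5-.5+100)
s=lambda u,v:((u+.5)/3.75-.5+220,(v+.5)/3.75-.5+110)
for n,p,z in [("hFL",(203,180),.125),("hFR",(730,175),.125),("hRR",(726,35),.125),("hRL",(203,40),.125),
 ("cheekFL",(207,487),.085),("cheekFR",(735,480),.085),("deckL",(258,497),.03),("deckR",(683,495),.03),
 ("eL",(268,571),.08),("eR",(388,570),.08),("mL",(410,556),.08),("mR",(530,554),.08),("rL",(553,567),.08),("rR",(675,566),.08)]:
    print(n,ray(T,t(*p),z).round(4))
# pose fit from housing
hp=[ray(T,t(*p),.125)[:2] for p in [(203,180),(730,175),(726,35),(203,40)]]
m=[(.205,.18),(.205,-.18),(.305,-.18),(.305,.18)]
from scipy.optimize import least_squares
f=lambda q:np.ravel([[q[0]+np.cos(q[2])*a-np.sin(q[2])*b,q[1]+np.sin(q[2])*a+np.cos(q[2])*b] for a,b in m])-np.ravel(hp)
q=least_squares(f,[.5,0,0]).x; print("pose",q.round(4),np.degrees(q[2]),f(q).round(4))
W=lambda a,b,z:np.array([q[0]+np.cos(q[2])*a-np.sin(q[2])*b,q[1]+np.sin(q[2])*a+np.cos(q[2])*b,z])
inv=lambda u,v:((u-155+.5)*5-.5,(v-100+.5)*5-.5)
invs=lambda u,v:((u-220+.5)*3.75-.5,(v-110+.5)*3.75-.5)
print("deckfront T",np.round(inv(*proj(T,W(0,.15,.03)))),"cheek",np.round(inv(*proj(T,W(0,.18,.085)))))
for th in (.85,.95,1.05,1.1):
  for b in (.175,-.175):
    X=W(.2-.18*np.cos(th),b,.125+.18*np.sin(th)); K=W(.2-.18*np.cos(th)-.028*np.sin(th),b,.125+.18*np.sin(th)-.028*np.cos(th))
    print(th,b,"T",np.round(inv(*proj(T,X))),np.round(inv(*proj(T,K))),"S",np.round(invs(*proj(S,X))),np.round(invs(*proj(S,K))))
E
```

```text
hFL [0.7652 0.2428 0.125 ]
hFR [ 0.7679 -0.1155  0.125 ]
hRR [ 0.8682 -0.1146  0.125 ]
hRL [0.8655 0.2451 0.125 ]
cheekFL [0.5602 0.2406 0.085 ]
cheekFR [ 0.5646 -0.1188  0.085 ]
deckL [0.5629 0.2119 0.03  ]
deckR [ 0.5639 -0.0874  0.03  ]
eL [0.5032 0.1986 0.08  ]
eR [0.5038 0.1171 0.08  ]
mL [0.5134 0.1023 0.08  ]
mR [0.5146 0.0208 0.08  ]
rL [0.5057 0.0052 0.08  ]
rR [ 0.5063 -0.0775  0.08  ]
pose [0.5617 0.0624 0.0081] 0.46310002796226657 [ 0.      0.0013  0.0002 -0.0005 -0.     -0.0006 -0.0003 -0.0002]
deckfront T [257. 500.] cheek [204. 487.]
0.85 0.175 T [177. 306.] [181. 347.] S [230.  34.] [205.  52.]
0.85 -0.175 T [748. 301.] [746. 341.] S [208. 277.] [177. 296.]
0.95 0.175 T [175. 279.] [178. 322.] S [247.  24.] [220.  39.]
0.95 -0.175 T [749. 274.] [748. 316.] S [229. 265.] [195. 282.]
1.05 0.175 T [173. 251.] [176. 295.] S [265.  15.] [236.  27.]
1.05 -0.175 T [750. 245.] [749. 290.] S [251. 256.] [215. 269.]
1.1 0.175 T [172. 236.] [174. 282.] S [275.  11.] [245.  22.]
1.1 -0.175 T [750. 230.] [750. 276.] S [263. 251.] [226. 264.]
```

The loader front sits at about (0.5617, 0.0624) with yaw 0.46°, and the hood is open about 0.96 rad. The middle tray is out about 48 mm, the right tray about 56 mm and the empty one about 58 mm. Sizes agree with the given ones to within 2 mm. I'll close the fingers, square up and travel to a point in front of the right lane.

Request:
carry_out(motion=[0,0,7.16,0,0,0,0,0,0,7.16,0,0,0,0,0,0,1.36,0,0,0,0,0,0,0,-1.48,3.6,0,0,0,0,0,-1.48,3.6,0,0,0,0,0,-1.48,3.6,0,0,0,0,0,-1.48,3.6,0,0,0,0,0,-1.48,3.6,0,0,0,0,0,-1.48,3.6,0,0,0,0,0,-1.48,3.6,0,0,0,0,0,-1.48,3.6,0,0,0,0,0,-1.48,3.6,0,0,0,0,0,-1.48,3.6,0,0,0,0,0,-1.48,3.6,0,0,0,0,0,-1.48,3.6,0,0,0,0,0,-1.48,3.6,0,0,0,0,0,-1.48,3.6,0,0,0,0,0,-1.48,3.6,0,0,0,0,0,-1.48,3.6,0,0,0,0,0,-1.48,3.6,0,0], grip_force=10)

```text
time_s: 1.77
tcp_pos: [0.4344, -0.0323, 0.2269]
eef_rot: [180.0, 0.0, -179.3]
contact_force: [1.0, -1.0, -0.0]
gripper_width: 0.0005
```

Request:
carry_out(motion=[0,0,0,0,-0.4,3.5,0,0,0,0,0,0,3.5,0,0,0,0,0,0,3.5,0,0,0,0,0,0,3.5,0,0,0,0,0,0,3.5,0,0,0,0,-1.0,0,0,0,0,0,0,0,0,0,0])

```text
time_s: 2.35
tcp_pos: [0.4453, -0.0384, 0.0512]
eef_rot: [-179.9, -0.2, -179.4]
contact_force: [1.7, 0.7, 0.9]
gripper_width: 0.0002
```

```bash
python3 - <<'E'
from h import *
from plant import r
a=r.get_state(); print(a["tcp_pos"],a["eef_rot"],a["contact_force"])
c=r.capture("top"); s=r.capture("scene")
A=cv2.resize(c["pixels"][100:240,170:310,::-1],(560,560),interpolation=cv2.INTER_CUBIC)
crop(s,190,110,170,140,4.5,"pics/s2.png"); cv2.imwrite("pics/t2.png",A)
E
```

```text
[ 0.44531472 -0.03840787  0.05116905] [-1.79899990e+02 -1.55334102e-01 -1.79355642e+02] [1.73295607 0.66783006 0.92248883]
```

View pics/s2.png

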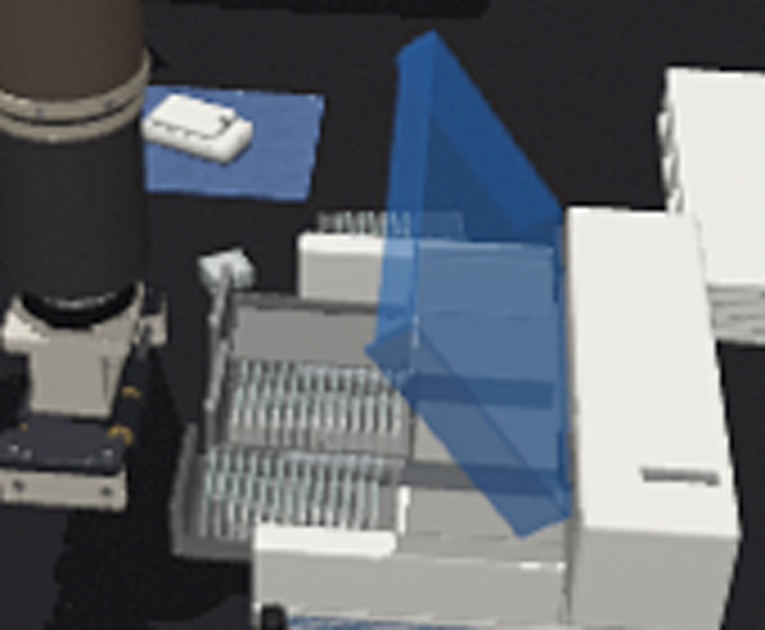

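The scene view shows the arm upright in front of the right lane, at about x<165 px. The tray panels (175–235 px) and the open hood are clear of it. I'll tilt the fingers 10° forward so the wrist stays clear of the hood, then advance and push.

Request:
carry_out(motion=[0,-5,0,0,0.3,0,0,0,-5,0,0,0,0,0,0,0,0,-0.985,0,0.174,0,0,0,0,-0.985,0,0.174,0,0,0,0,-0.985,0,0.174,0,0,0,0,-0.985,0,0.174,0,0,0,0,-0.5,0,0.09,0,0,0,0,-0.5,0,0.09,0,0,0,0,-0.5,0,0.09,0,0,0,0,-0.5,0,0.09,0,0,0,0,-0.5,0,0.09,0,0,0,0,-0.5,0,0.09,0])

```text
time_s: 3.45
tcp_pos: [0.5148, -0.0349, 0.0512]
eef_rot: [-180.0, 9.9, -179.5]
contact_force: [-3.4, 0.0, 1.6]
gripper_width: 0.0007
```

Request:
carry_out(motion=[0,0,0,-0.5,0,0.09,0,0,0,0,-0.5,0,0.09,0,0,0,0,-0.5,0,0.09,0,0,0,0,-0.5,0,0.09,0,0,0,0,-0.5,0,0.09,0,0,0,0,-0.5,0,0.09,0,0,0,0,0,0,0,0])

```text
time_s: 4.03
tcp_pos: [0.5466, -0.0343, 0.0513]
eef_rot: [180.0, 10.0, -179.5]
contact_force: [-0.6, 0.3, -0.4]
gripper_width: 0.0004
```

Request:
carry_out(motion=[0,0,0,-0.2,0,0.035,0,0,0,0,-0.2,0,0.035,0,0,0,0,0,0,0,0])

```text
time_s: 4.28
tcp_pos: [0.5498, -0.0342, 0.0514]
eef_rot: [180.0, 10.0, -179.5]
contact_force: [-1.1, -0.3, -1.7]
gripper_width: 0.0005
```

Request:
carry_out(motion=[0,0,0,-0.15,0,0.027,0,0,0,0,-0.15,0,0.027,0,0,0,0,0,0,0,0])

```text
time_s: 4.53
tcp_pos: [0.5527, -0.0342, 0.0514]
eef_rot: [180.0, 10.0, -179.5]
contact_force: [-1.7, 0.7, 0.1]
gripper_width: 0.0003
```

Request:
carry_out(motion=[0,0,0,-0.15,0,0.027,0,0,0,0,-0.15,0,0.027,0,0,0,0,0,0,0,0])

```text
time_s: 4.78
tcp_pos: [0.5545, -0.0345, 0.051]
eef_rot: [-180.0, 9.9, -179.5]
contact_force: [-6.1, 1.9, 4.1]
gripper_width: 0.0005
```

Request:
carry_out(motion=[0,0,0,-0.15,0,0.027,0,0,0,0,-0.1,0,0.018,0,0,0,0,0,0,0,0])

```text
time_s: 5.03
tcp_pos: [0.5546, -0.035, 0.0504]
eef_rot: [-179.9, 9.7, -179.6]
contact_force: [-13.9, 6.4, 10.2]
gripper_width: 0.0005
```

Hard stop felt at TCP x=0.5546 with about 14 N. I'll retreat and shift to the middle lane.

Request:
carry_out(motion=[0,0,0,2.95,0,-0.52,0,0,0,0,2.95,0,-0.52,0,0,0,0,2.95,0,-0.52,0,0,0,0,0,3.2,0,0,0,0,0,0,3.2,0,0,0,0,0,0,3.2,0,0,0,0,0,0,0,0,0])

```text
time_s: 5.62
tcp_pos: [0.4696, 0.0659, 0.0527]
eef_rot: [179.9, 10.3, -179.3]
contact_force: [0.6, 0.1, -0.3]
gripper_width: 0.0004
```

Request:
carry_out(motion=[0,0,0,-0.985,0,0.174,0,0,0,0,-0.985,0,0.174,0,0,0,0,-0.985,0,0.174,0,0,0,0,-0.5,0,0.09,0,0,0,0,-0.5,0,0.09,0,0,0,0,-0.5,0,0.09,0,0,0,0,0,0,0,0])

```text
time_s: 6.2
tcp_pos: [0.5134, 0.0608, 0.051]
eef_rot: [-180.0, 10.0, -179.6]
contact_force: [-1.1, 0.1, 1.0]
gripper_width: 0.0004
```

Request:
carry_out(motion=[0,0,0,-0.5,0,0.09,0,0,0,0,-0.5,0,0.09,0,0,0,0,-0.5,0,0.09,0,0,0,0,-0.5,0,0.09,0,0,0,0,-0.5,0,0.09,0,0,0,0,-0.5,0,0.09,0,0,0,0,-0.3,0,0.05,0,0,0,0,-0.2,0,0.035,0,0,0,0,0,0,0,0])

```text
time_s: 6.95
tcp_pos: [0.5488, 0.0619, 0.0512]
eef_rot: [180.0, 10.0, -179.5]
contact_force: [-0.2, -0.3, -0.1]
gripper_width: 0.0003
```

Request:
carry_out(motion=[0,0,0,-0.15,0,0.027,0,0,0,0,-0.15,0,0.027,0,0,0,0,0,0,0,0])

```text
time_s: 7.2
tcp_pos: [0.5515, 0.0619, 0.0512]
eef_rot: [180.0, 10.0, -179.5]
contact_force: [-2.0, 0.0, -1.0]
gripper_width: 0.0008
```

Request:
carry_out(motion=[0,0,0,-0.15,0,0.027,0,0,0,0,-0.1,0,0.018,0,0,0,0,0,0,0,0])

```text
time_s: 7.45
tcp_pos: [0.5535, 0.0618, 0.0512]
eef_rot: [180.0, 10.0, -179.5]
contact_force: [-5.7, 1.9, 0.7]
gripper_width: 0.0005
```

Request:
carry_out(motion=[0,0,0,-0.15,0,0.027,0,0,0,0,-0.15,0,0.027,0,0,0,0,0,0,0,0])

```text
time_s: 7.7
tcp_pos: [0.5538, 0.0613, 0.0508]
eef_rot: [-179.9, 9.8, -179.5]
contact_force: [-22.1, 8.8, 14.5]
gripper_width: 0.0003
```

Both trays are against their stops. I'll back off, straighten the tool, rise and go over to behind the raised hood.

Request:
carry_out(motion=[0,0,0,2.95,0,-0.52,0,0,0,0,2.95,0,-0.52,0,0,0,0,2.95,0,-0.52,0,0,5,0,0,0,0,0,0,5,0,0,0,0,0,0,0,0,0,0,-3.9,0,0,0,0,0,0,-3.9,0,0,0,0,0,0,-3.9,0,0,0,0,0,0,-3.9,0,0,0,0,0,0,-3.9,0,0,0,0,0,0,-3.9,0,0,0,0,0,0,-3.9,0,0,0,0,0,0,-3.9,0,0,0,0,0,0,0,0])

```text
time_s: 8.87
tcp_pos: [0.4701, 0.0613, 0.3723]
eef_rot: [179.8, 0.9, -179.5]
contact_force: [0.7, 1.7, 0.7]
gripper_width: 0.0004
```

```bash
python3 - <<'E'
from h import *
from plant import r
a=r.get_state(); print(a["tcp_pos"],a["eef_rot"],a["joints"].round(1))
c=r.capture("top"); s=r.capture("scene")
crop(s,220,110,140,140,4.2,"pics/s3.png"); crop(c,155,100,160,120,5,"pics/t3.png")
E
```

```text
[0.47011271 0.06130842 0.37226665] [ 179.78642544    0.86962335 -179.51445291] [  31.5   -3.2   -9.4    0.3  -82.9 -121.1]
```

View pics/s3.png

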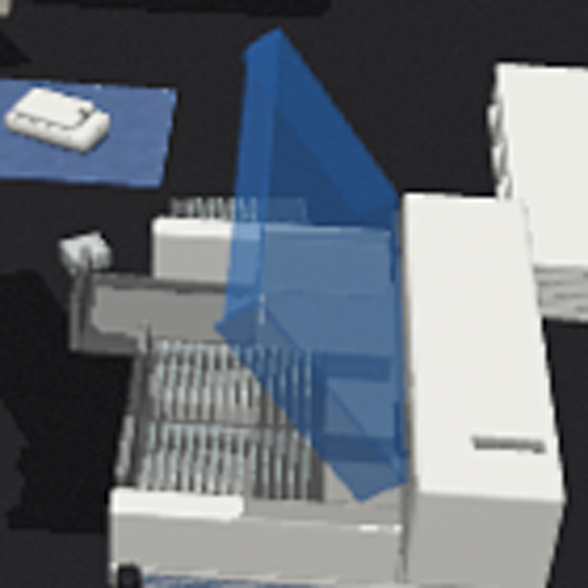

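The scene view shows both slide trays flush at the front (panels near (140,350)–(125,490) px) and the empty tray still drawn out at (75,310). The hood is unchanged at about 0.95 rad. Now over and behind its outer face.

Request:
carry_out(motion=[0,0,0,-3.87,0.2,0,0,0,0,0,-3.87,0,0,0,0,0,0,-3.87,0,0,0,0,0,0,-3.87,0,0,0,0,0,0,-3.87,0,0,0,0,0,0,-3.87,0,0,0,0,0,0,0,0,0,0,0,0,0,0,0,0,0])

```text
time_s: 9.63
tcp_pos: [0.7004, 0.0647, 0.358]
eef_rot: [-179.9, -0.3, -179.6]
contact_force: [0.3, 0.4, -0.7]
gripper_width: 0.0008
```

Request:
carry_out(motion=[0,0,0,0,0,3.3,0,0,0,0,0,0,3.3,0,0,0,0,0,0,3.1,0,0,0,0,0,0,0,0])

```text
time_s: 9.97
tcp_pos: [0.695, 0.0646, 0.2595]
eef_rot: [-179.9, -0.5, -179.6]
contact_force: [-0.5, 0.1, -2.7]
gripper_width: 0.0002
```

```bash
python3 - <<'E'
from h import *
from plant import r
a=r.get_state(); print(a["tcp_pos"],a["eef_rot"],a["joints"].round(1),a["contact_force"])
s=r.capture("scene"); print(proj(s,a["tcp_pos"]))
crop(s,220,80,150,140,4,"pics/s4.png")
# arc steps of tip front corner at r=.16 in tool units (cm): dx_tool=-dx, dz_tool=-dz
t=np.linspace(.95,0,14); P=np.c_[.7625-.16*np.cos(t)+.0095,.125+.16*np.sin(t)]
print(P[0],P[-1]); print((-np.diff(P,axis=0)*100).round(2).tolist())
E
```

```text
[0.6949646 0.0645951 0.2594917] [-179.92825862   -0.49557929 -179.55903756] [ 2.120e+01  2.210e+01  7.300e+00 -1.000e-01 -7.570e+01 -1.107e+02] [-0.45178035  0.10203581 -2.71457501]
[296.09329943 148.61942171]
[0.67893071 0.25514648] [0.612 0.125]
[[0.93, 0.71], [0.87, 0.78], [0.81, 0.84], [0.75, 0.9], [0.68, 0.95], [0.61, 1.0], [0.53, 1.04], [0.46, 1.08], [0.38, 1.11], [0.3, 1.13], [0.21, 1.15], [0.13, 1.16], [0.04, 1.17]]
```

View pics/s4.png

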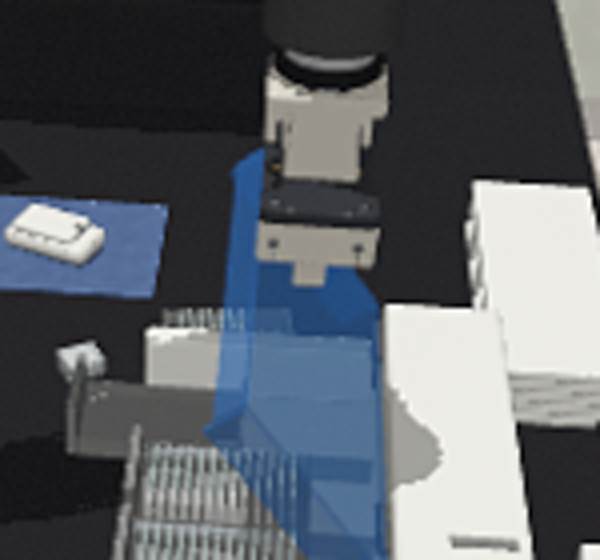

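The scene view shows the fingertip stub at (310,275) px, just behind and above the hood's outer face, about 16 mm off it. Nothing else is near. I'll push along the hood's arc.

Request:
carry_out(motion=[0,0,0,0.65,0,0.45,0,0,0,0,0.65,0,0.45,0,0,0,0,0.89,0,0.68,0,0,0,0,0.84,0,0.75,0,0,0,0,0.78,0,0.81,0,0,0,0,0.72,0,0.86,0,0,0,0,0.65,0,0.91,0,0,0,0,0.59,0,0.96,0,0,0,0,0,0,0,0])

```text
time_s: 10.77
tcp_pos: [0.6399, 0.0644, 0.2084]
eef_rot: [180.0, 0.1, -179.5]
contact_force: [-1.2, -0.8, -1.0]
gripper_width: 0.0002
```

Request:
carry_out(motion=[0,0,0,0.55,0,1.0,0,0,0,0,0.48,0,1.04,0,0,0,0,0.42,0,1.07,0,0,0,0,0.36,0,1.08,0,0,0,0,0.27,0,1.1,0,0,0,0,0.18,0,1.1,0,0,0,0,0.08,0,1.1,0,0,0,0,0,0,0,0,0,0,0,0,0,0,0])

```text
time_s: 11.52
tcp_pos: [0.6176, 0.0638, 0.1319]
eef_rot: [-179.9, -0.0, -179.5]
contact_force: [0.3, 0.0, 0.8]
gripper_width: 0.0009
```

Request:
carry_out(motion=[0,0,0,0,0,0.2,0,0,0,0,0,0,0.2,0,0,0,0,0,0,0,0])

```text
time_s: 11.77
tcp_pos: [0.6182, 0.0641, 0.1287]
eef_rot: [-180.0, 0.1, -179.5]
contact_force: [-1.1, 0.7, 0.1]
gripper_width: 0.0006
```

Request:
carry_out(motion=[0,0,0,0,0,0.15,0,0,0,0,0,0,0.15,0,0,0,0,0,0,0,0])

```text
time_s: 12.02
tcp_pos: [0.618, 0.0641, 0.1256]
eef_rot: [-180.0, 0.1, -179.5]
contact_force: [-0.3, 0.3, -1.3]
gripper_width: 0.0004
```

Request:
carry_out(motion=[0,0,0,0,0,0.12,0,0,0,0,0,0,0.1,0,0,0,0,0,0,0,0])

```text
time_s: 12.27
tcp_pos: [0.6181, 0.064, 0.1252]
eef_rot: [-180.0, 0.1, -179.5]
contact_force: [-5.0, -0.4, 11.4]
gripper_width: 0.0005
```

Request:
carry_out(motion=[0,0,0,0,0,0.12,0,0,0,0,0,0,0,0])

```text
time_s: 12.43
tcp_pos: [0.6181, 0.0641, 0.1251]
eef_rot: [-180.0, 0.2, -179.5]
contact_force: [-8.2, 0.8, 19.7]
gripper_width: 0.0008
```

Request:
carry_out(motion=[0,0,0,0,0,-1.5,0,0,0,0,0,0,-3,0,0,0,0,0,0,-3.9,0,0,0,0,0,0,-3.9,0,0,0,0,3.9,0,0,0,0,0,0,3.9,0,0,0,0,0,0,3.9,0,0,0,0,0,0,3.9,0,0,0,0,0,0,3.9,0,0,0,0,0,0,0,-3.9,0,0,0,0,0,0,-3.9,0,0,0,0,0,0,-3.9,0,0,0,0,0,0,0,0,0,0,0,0,0,0,0,0])

```text
time_s: 13.6
tcp_pos: [0.4234, -0.0561, 0.2453]
eef_rot: [-180.0, 0.1, -179.8]
contact_force: [-0.2, 0.2, 0.2]
gripper_width: 0.0003
```

```bash
python3 - <<'E'
from h import *
from plant import r
a=r.get_state(); print(a["tcp_pos"],a["contact_force"],a["qd"].round(2))
c=r.capture("top"); s=r.capture("scene")
A=cv2.resize(c["pixels"][90:230,150:290,::-1],(400,400),interpolation=cv2.INTER_CUBIC)
B=cv2.resize(s["pixels"][120:260,215:355,::-1],(400,400),interpolation=cv2.INTER_CUBIC)
crop(s,215,120,140,140,4.2,"pics/s5.png"); crop(c,155,100,160,120,5,"pics/t5.png")
cv2.imwrite("pics/both5.png",np.hstack([A,B]))
E
```

```text
[ 0.42336502 -0.05614678  0.24527094] [-0.16844577  0.24793295  0.15239697] [ 2.86  0.4   0.25 -0.16  0.06 -1.41]
```

View pics/both5.png

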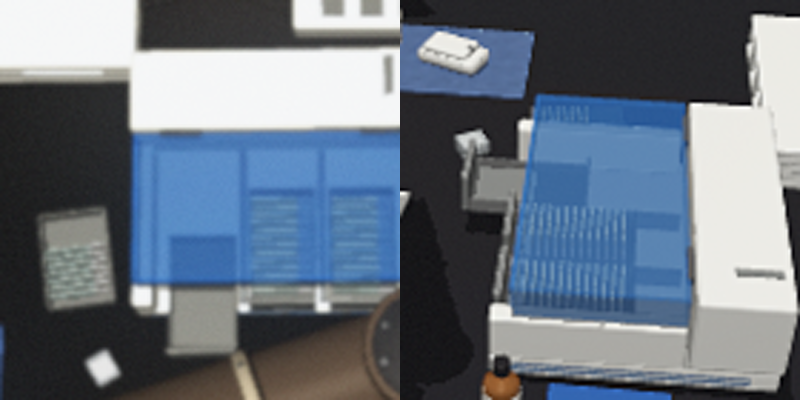

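Top and scene views show the hood level over the trays, with both slide trays flush and the empty tray still out. Its front is at (205,352) px and the coverslip box and rack look unmoved. One numeric comparison with the first images, then I'll hand in.

```bash
python3 - <<'E'
from h import *
from plant import r
d=pickle.load(open("c0.pkl","rb")); 
t=r.capture("top");s=r.capture("scene")
g=lambda c:cv2.GaussianBlur(cv2.cvtColor(c["pixels"],cv2.COLOR_RGB2GRAY),(0,0),1).astype(np.float32)
def sh(n,c,x,y,w,h):
    a=g(d[n])[y:y+h,x:x+w];b=g(c)[y:y+h,x:x+w]; print(n,(x,y),np.round(cv2.phaseCorrelate(a,b)[0],2),np.abs(a-b).mean().round(1))
sh("top",t,205,195,32,22)   # empty tray front
sh("top",t,160,158,34,44); sh("top",t,176,208,20,20); sh("top",t,306,140,34,46)  # rack, coverslip, box
sh("scene",s,238,245,26,28); sh("scene",s,258,252,60,42); sh("scene",s,228,160,18,24); sh("scene",s,200,125,65,32); sh("scene",s,195,180,28,28); sh("scene",s,145,318,40,48)
print(r.get_state()["qd"].round(2), r.get_state()["contact_force"].round(1))
r.close_job()
E
```

```text
top (205, 195) [ 0.09 -0.16] 4.2
top (160, 158) [-0.24  0.43] 2.1
top (176, 208) [-0.1  -0.11] 1.3
top (306, 140) [ 0.04 -0.03] 1.2
scene (238, 245) [ 0.5  -0.01] 0.4
scene (258, 252) [-0.   0.5] 0.3
scene (228, 160) [-0. -0.] 0.2
scene (200, 125) [-0.11 -0.09] 9.1
scene (195, 180) [ 0.31 -0.21] 18.8
scene (145, 318) [ 0.08 -0.05] 4.3
[ 0.7   0.12  0.12  0.18 -0.02  0.18] [ 0.2 -0.6 -0.1]
the job is handed in; nothing more can be done
```

I pushed both slide trays home and then the hood shut, using only the closed fingertips, and handed the job in at about 14 s of the 58 s allowed.

- **Right tray:** it met its hard stop at TCP x = 0.5546, with about 15 N on the stop.
- **Middle tray:** it met its hard stop at TCP x = 0.5538, with about 22 N along x (28 N in all).
- **Hood:** I pushed it along its arc until the fingertip stopped at z = 0.125, which is the level of the shut hood, with about 20 N on the stop.
- **Last pictures:** the hood is level, both slide trays are flush, and the empty tray is still drawn out. The arm is clear of everything, with contact force near zero.

**Checks against the first images:** the empty tray, rack, coverslip box, slide box and bottle match to within about half a pixel (roughly 1–2 mm), so I saw no movement.

The check was weaker for the mouse, mailer and jar. Their patches differ in brightness, probably from arm shadow or the arm itself, though the estimated shifts were under 0.4 px. The fingers stayed well above the mailer and the jar, and never went near the mouse.

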